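Tip the standing shogi piece into its square and press the clock

ROBOT

A 6-joint arm with a two-finger parallel gripper is mounted at the origin on the work surface. World frame = base frame: x ahead of the robot, y to its left, z up, the work surface at z = 0. Lengths are in m, angles in rad, forces in N, time in s.
With the tool pointing down it reaches from about 0.35 to 0.775 m from the base axis. Payload 7.3 kg.
Tool frame: the origin (TCP) lies on the centre line of the jaws, within the pads' length; the fingertips stand 14 mm ahead of it and the grasp point (between the pads) lies 5 mm behind it (finger_overhang is the z of the fingertips in the tool frame, in m); z points along the fingers, y is the direction in which the jaws open and shut (so a half turn about z gives the same grasp; the last joint's range is limited). The gripper opens to 92 mm and grips with 3 to 60 N. Pads are 19 mm wide; open, the fingers measure 130 mm over their backs; the gripper's body (75 mm by 190 mm) begins 47 mm behind the grasp point.
Start: joints at [-0.146, 0.342, 1.524, -0, 1.275, -0.146], TCP at [0.525, 0, 0.241] pointing down, gripper open.
Joint ranges: [-2.53, 2.53], [-0.77, 2.02], [0.04, 2.7], [-1, 4.14], [0.28, 2.66], [-3.11, 3.11]. Speed limits (rad/s): [2.57, 2.57, 3.14, 3.14, 3.14, 3.14].

INTERFACE

Orientations are given as a unit quaternion [x, y, z, w].
In Python, from workcell import * gives the robot as it stands. The module is installed in compiled form; this text tells all that it offers. Calls block until the motion is done:
- move_to(position, orientation): joint-space move of the TCP to a pose.
- movel(position, ori=None, feed=0.15, contact_N=None): straight line of the TCP; ori=None keeps the orientation; feed is the mean speed in m/s. With contact_N (N) it stops when the force on the tool has changed by that much, and returns True; else False.
- set_joints(angles): joint-space move.
- set_gripper(opening, f_grip=None): opening from 0.0 (shut) to 1.0 (fully open); f_grip is the grip in N (None keeps the last); returns when the fingers have stopped.
- wait(seconds).
- solve_ik(position, orientation): joint angles nearest the present ones, or None.
- observe(): the state.
- read_camera(name): name is "scene" or "side" or "wrist"; returns the picture (384x512x3 uint8, red, green, blue); there is no depth.
- get_calibration(name): a dict with "mtx" (3x3 intrinsics, pixels), "eye" and "rotation" of the camera in the world. Camera axes: x right, y up, looking along -z (the intrinsics and any distortion apply to the point x, -y, -z); pixel columns grow to the right and rows downward; lengths in m; the calibration is good to about 2 mm. A picture is of the moment at which its call begins: read the wrist's pose just before it. get_calibration takes no time and is no camera call; for the wrist camera it gives the pose at the moment of the call.
A pose or a line that the arm cannot do raises Unreachable and nothing moves.
- hand_in(): hands the job in, once; it reports no verdict.
Trained networks look in the newest picture that a camera, given by its name, has taken for a name from the list of things; names that differ only in an ending like _2 or _b are one class to them, and where a whole thing is asked for, a point or a joint stands for the part that bears it (a point fixed in the world has none). Each returns a list of dicts, best first, with "confidence" (0 to 1); they miss things now and then, are a little off and sometimes report something else, mostly with a low value. They report only what shows in the picture. A call takes as long as a camera call.
- outline_of(query, camera): "mask" (384x512 bool, what is visible of it) and "rect" ([left, top, right, bottom] in pixels, round what is visible of it).
The state is a dict: "time": time; "q": joint angles; "dq": joint speeds; "joint_efforts": joint torques, N m; "position": TCP position; "tool_rot": TCP orientation; "ft_force": force on the tool from outside, world axes, zero at the start; "torque": the same for the moment, N m; "opening": opening from 0.0 (shut) to 1.0 (fully open).
Only numpy, scipy, OpenCV 4.12 (cv2) and the standard library are available. Lean on these libraries where they do the work, as an engineer would, in place of code of your own. Each camera call takes 0.05 s, during which the arm holds its last target.

TASK

One of the three shogi pieces has been stood up on its foot on the near line of the square it is to be dropped in. Finish the move: push it over by its top so that it topples away from you, without being shoved along the board, and lies flat wholly inside the square just ahead of it with its point to the far side. Then press the near end of the rocker on the game clock all the way down so that it stays down. Pick nothing up, and leave the other two pieces, the piece box and the teacup undisturbed.

Things in the scene. Friction and masses are not known exactly. Their poses are not given: they have to be found in the camera images.
- board: Thick kaya-wood shogi board on squat feet, fixed, 364 (its x) by 333 (its y) mm, top face 120 mm above the tatami. Origin: centre of its underside, at tatami level. x points from the near (robot's) edge to the far edge, y left, z up; turned up to 9 degrees either way. The top is ruled in 9 by 9 squares of 38.7 mm (x) by 35.4 mm (y), the middle one at the board's centre.
- square0 (a point): Centre, on the board's top face, of one of the three squares in use: one row nearer than the middle row, two files left of the middle file. Axes as the board's. Each of the three pieces has one of these squares, in any order; the standing piece's is the one whose centre lies about 20 mm ahead (board +x) of the middle of its foot.
- square1 (a point): The same for the second square: one row beyond the middle row, middle file.
- square2 (a point): The same for the third square: middle row, two files right of the middle file.
- piece: The standing boxwood piece (told from the other two by standing up), loose, 10 to 17 g: a pentagonal wedge 30 mm high, 26.5 wide and 9 thick at the foot, thinning evenly to 5.5 at the point; shoulders 23.7 mm up, 20 wide. Origin: centre of the foot's underside. Upright, z points up to the point, x to the far side of the board within 5 degrees (the broad faces look to -x and +x), y left.
- piece_centre (a point): On the piece's middle axis, 15 mm above the foot. Pushed high toward +x, the piece tips over its far foot edge (4.5 mm ahead of the axis), passes its balance at about 20 degrees of lean and falls by itself on to its broad face, that foot edge staying where it was. Touched lower than about 10 mm up it slides instead. Lying, it is at most 9 mm high.
- piece_tip (a point): The piece's point, 30 mm above the foot when it stands.
- piece_foot_left (a point): Left end of the foot's underside, mid-thickness (13.25 mm left of the axis); on the board's top face when the piece stands.
- piece_foot_right (a point): Right end of the foot's underside, mid-thickness (13.25 mm right of the axis).
- king_centre (a point): Middle of the biggest piece, lying flat in its square with its point to the robot: 32 by 28.7 by 9.7 mm, loose. To be left alone.
- pawn_centre (a point): Middle of the smallest piece, lying flat in its square with its point to the far side: 27 by 22.5 by 7.7 mm, loose. To be left alone.
- clock: Game clock, fixed: black lacquer case 150 mm (its x) by 58 (y) by 62 high, two dials on its -y side, on a wooden stand 60 mm high, 210 by 150 mm, left or right of the board. Origin: centre of the case's underside; x to the far side within 18 degrees, z up. A rocker bar 124 mm long, 20 wide, 8 thick runs along x over the top, pivoted at its middle 75 mm above the origin.
- rocker (a joint): Rocker of the clock, rad: 0 = near end up (as at the start, within 0.02), 0.2 = near end all the way down on its stop. It stays where it is left; pressing the near end takes about 2 to 3 N at the finger plate.
- rocker_near (a point): Middle of the near finger plate (brass, 20 mm square, nearly flush), on the top face of the bar, 50 mm from the pivot toward the robot. It sinks about 10 mm from joint 0 to 0.2.
- piece_box: Closed mulberry piece box with hinged lid and brass catch, loose, 100 by 116 by 60 mm high, on the low stand on the other side of the board. Origin: centre of its underside. To be left alone.
- teacup_rim (a point): Centre of the mouth of the celadon teacup, 68 mm across and 56 mm high, loose, on the stand beside the piece box. To be left alone.

How it is judged:
On the way, in this order (a step that is already met when the one before it is completed fails the run):
1. the standing piece has been tipped over and lies flat in its square, point to the far side (((y of piece_foot_left in the frame of square0 between -0.0187 and 0.0187 m and x of piece_foot_left in the frame of square0 between -0.0204 and -0.005 m and z of each of piece_foot_left, piece_foot_right, piece_tip in the frame of square0 below 0.009 m and y of piece_foot_right in the frame of square0 between -0.0187 and 0.0187 m and x of piece_foot_right in the frame of square0 between -0.0204 and -0.005 m and y of piece_tip in the frame of square0 between -0.0187 and 0.0187 m and x of piece_tip in the frame of square0 between 0.005 and 0.0204 m) or (y of piece_foot_left in the frame of square1 between -0.0187 and 0.0187 m and x of piece_foot_left in the frame of square1 between -0.0204 and -0.005 m and z of each of piece_foot_left, piece_foot_right, piece_tip in the frame of square1 below 0.009 m and y of piece_foot_right in the frame of square1 between -0.0187 and 0.0187 m and x of piece_foot_right in the frame of square1 between -0.0204 and -0.005 m and y of piece_tip in the frame of square1 between -0.0187 and 0.0187 m and x of piece_tip in the frame of square1 between 0.005 and 0.0204 m) or (y of piece_foot_left in the frame of square2 between -0.0187 and 0.0187 m and x of piece_foot_left in the frame of square2 between -0.0204 and -0.005 m and z of each of piece_foot_left, piece_foot_right, piece_tip in the frame of square2 below 0.009 m and y of piece_foot_right in the frame of square2 between -0.0187 and 0.0187 m and x of piece_foot_right in the frame of square2 between -0.0204 and -0.005 m and y of piece_tip in the frame of square2 between -0.0187 and 0.0187 m and x of piece_tip in the frame of square2 between 0.005 and 0.0204 m)) and angle between piece_centre's own z axis and vertical between 1.4 and 1.74 rad), for 0.2 s.
2. the near end of the clock's rocker is pressed all the way down (value of joint rocker above 0.175 rad), for 0.2 s.
At the end, for the whole second after the job is handed in: The piece lies flat (its foot-to-point axis within about 10 degrees of level), with both foot ends and the point inside the lines of its square (up to 1 mm over is allowed), point toward the far side; the rocker reads over 0.175 rad; the piece is at rest and the other things have not been moved (all of step 1 and linear speed of piece below 0.01 m/s and value of joint rocker above 0.175 rad); the robot touches nothing.
It fails at once if the piece is lifted off the board (z of piece_centre in the frame of board above 0.142 m).
It fails at once if the piece is shoved or carried along instead of tipped (either end of its foot more than 15 mm from its start) (distance of any of piece_foot_left, piece_foot_right from where it was at the start of the episode above 0.015 m).
It fails at once if another shogi piece is moved more than 4 mm (distance of any of king_centre, pawn_centre from where it was at the start of the episode above 0.004 m).
It fails at once if the piece box or the teacup is moved more than 8 mm (distance of any of piece_box, teacup_rim from where it was at the start of the episode above 0.008 m).
It also fails if it takes over 43 s, if anything falls off the work surface, if the arm or the gripper's body presses on something with over 40 N, if the wrist force passes 120 N, or if a joint passes its speed limit or range.

## Working session

There is one attempt and no reset: what is moved stays moved. The work goes in short steps, each a Python script; the robot and the scene stay as the last script left them, time stands still between calls to the robot, and variables do not carry over. Pictures are saved under pics/ and viewed, and the job is handed in when it is done.

```bash
mkdir -p pics; ls
cat > h.py <<'E'
from workcell import *
import numpy as np, cv2
def snap(cam,fn):
    im=read_camera(cam); cv2.imwrite('pics/'+fn,cv2.cvtColor(im,cv2.COLOR_RGB2BGR)); return im
def proj(c,P):
    P=np.atleast_2d(P); R=np.array(c['rotation']); 
    p=(P-np.array(c['eye']))@R
    p=p*np.array([1,-1,-1]); K=np.array(c['mtx'])
    d=np.array(c.get('dist',c.get('distortion',np.zeros(5))),float)
    return cv2.projectPoints(p.reshape(-1,1,3),np.zeros(3),np.zeros(3),K,d)[0].reshape(-1,2)
def ray(c,uv,z):
    K=np.array(c['mtx']); d=np.array(c.get('dist',c.get('distortion',np.zeros(5))),float)
    n=cv2.undistortPoints(np.array(uv,float).reshape(-1,1,2),K,d).reshape(-1,2)
    v=np.c_[n[:,0],-n[:,1],-np.ones(len(n))]@np.array(c['rotation']).T
    e=np.array(c['eye']); return e+v*((z-e[2])/v[:,2])[:,None]
E
python3 - <<'E'
from h import *
for c in ['scene','side','wrist']:
    snap(c,c+'0.png'); print(c,get_calibration(c))
print(observe())
E
```

```text
pics
scene {'mtx': array([[481.18850897,   0.        , 255.02296613],
       [  0.        , 481.18850897, 185.40850662],
       [  0.        ,   0.        ,   1.        ]]), 'eye': array([ 1.28224224, -0.23781306,  0.90723916]), 'rotation': array([0.30883337, 0.21989074, 0.53565742, 0.75454698])}
side {'mtx': array([[353.83585926,   0.        , 250.80406222],
       [  0.        , 353.83585926, 189.56859772],
       [  0.        ,   0.        ,   1.        ]]), 'eye': array([0.16634323, 0.4948596 , 0.55770999]), 'rotation': array([-0.14162643,  0.43326014,  0.84586259, -0.27702722])}
wrist {'mtx': array([[264.83896003,   0.        , 257.85144349],
       [  0.        , 264.83896003, 188.53249106],
       [  0.        ,   0.        ,   1.        ]]), 'eye': array([0.52452184, 0.08039338, 0.38430182]), 'rotation': array([-1.48827205e-01,  1.20435086e-03, -2.09852084e-04,  9.88862462e-01])}
{'time': 0.15, 'q': array([-1.45971720e-01,  3.42544686e-01,  1.52480255e+00, -2.53437381e-05,
        1.27540936e+00, -1.45980298e-01]), 'dq': array([-1.23312910e-03, -1.13175493e-03, -2.64980360e-03,  7.95295411e-04,
       -1.69771726e-03,  7.63274435e-05]), 'joint_efforts': array([ 7.52666965e-04, -4.31470585e+01, -2.44352603e+01,  7.18239485e-02,
        5.38185902e-02, -1.32920518e-04]), 'position': array([5.24704023e-01, 7.31671813e-05, 2.40212217e-01]), 'tool_rot': array([ 7.07101015e-01,  7.07112308e-01, -3.57005923e-04, -4.59762939e-04]), 'ft_force': array([ 0.66627704, -0.12265398,  0.19926678]), 'torque': array([ 0.04574104, -0.02837264,  0.00522886]), 'opening': 0.9973326396710691}
```

View pics/scene0.png

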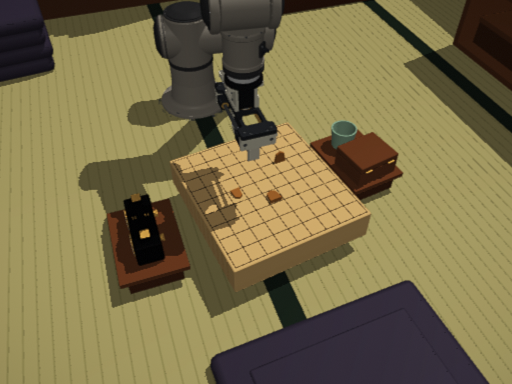

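View pics/side0.png

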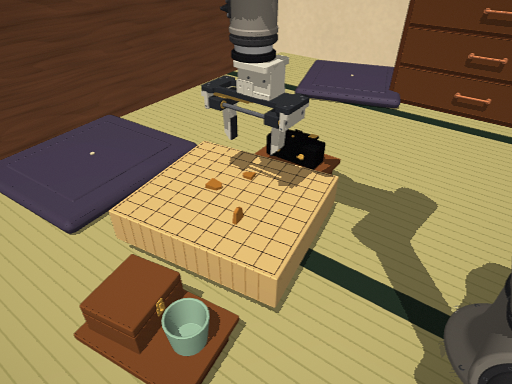

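View pics/wrist0.png

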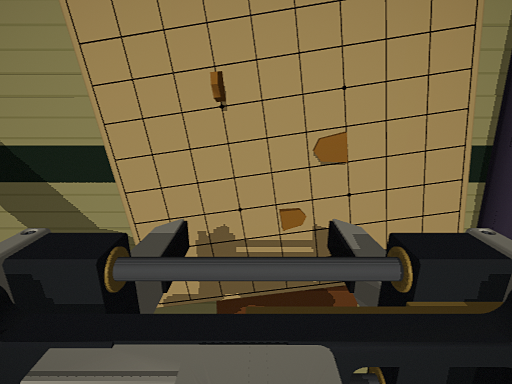

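The standing piece is at about (280,157) in scene and (217,85) in wrist. From its position that is square0. The clock is on the robot's right (-y), and the box and cup are on the left. Next I fit the board from its grid lines.

```bash
cat > h.py <<'E'
from workcell import *
import numpy as np, cv2
from scipy.spatial.transform import Rotation as Rn
from scipy.optimize import minimize
def snap(cam,fn):
    im=read_camera(cam); cv2.imwrite('pics/'+fn,cv2.cvtColor(im,cv2.COLOR_RGB2BGR)); return im
def proj(c,P):
    p=(np.atleast_2d(P)-c['eye'])@Rn.from_quat(c['rotation']).as_matrix()*[1,-1,-1]
    return cv2.projectPoints(p.reshape(-1,1,3),np.zeros(3),np.zeros(3),c['mtx'],np.zeros(5))[0].reshape(-1,2)
def ray(c,uv,z):
    n=cv2.undistortPoints(np.array(uv,float).reshape(-1,1,2),c['mtx'],np.zeros(5)).reshape(-1,2)
    v=np.c_[n[:,0],-n[:,1],-np.ones(len(n))]@Rn.from_quat(c['rotation']).as_matrix().T
    e=np.array(c['eye']); return e+v*((z-e[2])/v[:,2])[:,None]
def b2w(b,P):
    P=np.atleast_2d(np.array(P,float)); c,s=np.cos(b[2]),np.sin(b[2])
    return np.c_[b[0]+c*P[:,0]-s*P[:,1], b[1]+s*P[:,0]+c*P[:,1], P[:,2]]
t=np.linspace(-4.5,4.5,181)
G=np.array([[k*.0387,u*.0354,.12] for k in np.arange(-4.5,5) for u in t]+[[u*.0387,k*.0354,.12] for k in np.arange(-4.5,5) for u in t])
def dark(im):
    g=cv2.cvtColor(im,cv2.COLOR_RGB2GRAY)
    d=cv2.morphologyEx(g,cv2.MORPH_BLACKHAT,np.ones((7,7),np.uint8)).astype(np.float32)
    return np.minimum(d,40)
def fit(im,c,x0,mask=None,free=3):
    D=dark(im)
    if mask is not None: D=D*mask
    def sc(x,D): 
        uv=proj(c,b2w(x,G)).astype(np.float32)
        return -cv2.remap(D,uv[:,0],uv[:,1],cv2.INTER_LINEAR).mean()
    for s,w in((5,.02),(2,.006),(.8,.002)):
        B=cv2.GaussianBlur(D,(0,0),s)
        r=minimize(sc,x0,args=(B,),method='Nelder-Mead',options=dict(initial_simplex=np.array(x0)+np.array([[0,0,0],[w/2,0,0],[0,w/2,0],[0,0,w*3]]),xatol=1e-6,fatol=1e-6))
        x0=r.x
    return r.x,r.fun
def overlay(im,c,b,fn,pts=[],scale=1.5):
    o=cv2.resize(cv2.cvtColor(im,cv2.COLOR_RGB2BGR),None,fx=scale,fy=scale,interpolation=cv2.INTER_CUBIC)
    if b is not None:
        for uv in proj(c,b2w(b,[[i*.0387,j*.0354,.12] for i in np.arange(-4.5,5) for j in np.arange(-4.5,5)])):
            cv2.circle(o,tuple(int(v) for v in (uv+.5)*scale),2,(255,0,0),-1)
    for p in pts: cv2.circle(o,tuple(int(v) for v in (proj(c,p)[0]+.5)*scale),2,(0,0,255),-1)
    cv2.imwrite('pics/'+fn,o)
E
python3 - <<'E'
from h import *
for n in ['scene','side','wrist']:
    im=cv2.cvtColor(cv2.imread(f'pics/{n}0.png'),cv2.COLOR_BGR2RGB); c=get_calibration(n)
    best=min((fit(im,c,[x,y,a]) for x in(.54,.56,.58,.60) for y in(0,-.02,.02) for a in(-.12,-.05,.05,.12)),key=lambda r:r[1])
    print(n,best, ); 
    overlay(im,c,best[0],n+'0f.png')
E
```

```text
scene (array([0.55614967, 0.03801788, 0.14343084]), np.float64(-23.025405883789062))
side (array([0.55517423, 0.03568012, 0.1439726 ]), np.float64(-23.886749267578125))
wrist (array([0.55411769, 0.03687204, 0.14330528]), np.float64(-22.16907501220703))
```

Run:
```python
import cv2,numpy as np
a=cv2.imread('pics/scene0f.png')[150:470,200:620]; b=cv2.imread('pics/side0f.png')[180:480,120:560]
h=max(len(a),len(b)); f=lambda i:cv2.copyMakeBorder(i,0,h-len(i),0,0,cv2.BORDER_CONSTANT)
o=np.hstack([f(a),f(b)]); print(o.shape); cv2.imwrite('pics/f01.png',cv2.resize(o,(800,int(h*800/o.shape[1]))))
```

```text
(320, 860, 3)
```

View pics/f01.png

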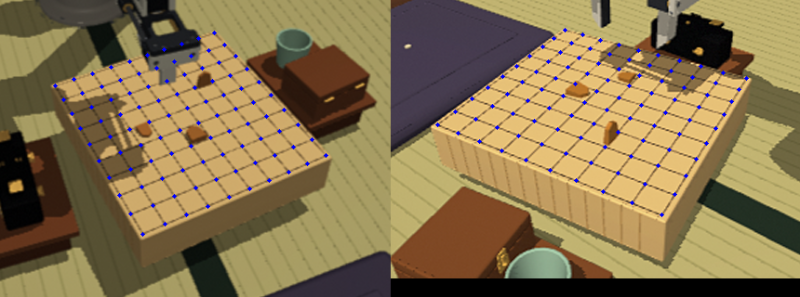

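View pics/wrist0f.png

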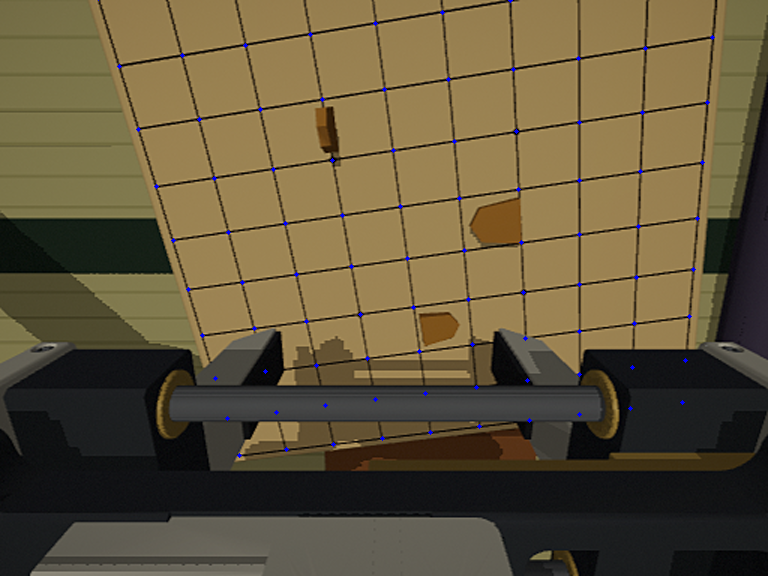

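The board fit agrees across all three cameras to about 2 mm, and the piece is on the near line of square0. Next I take a close wrist look with the gripper shut and turned for the push.

```bash
cat >> h.py <<'E'
BD=np.array([.5549,.0370,.1435])
def down(yaw): return (Rn.from_euler('z',yaw)*Rn.from_euler('x',np.pi)).as_quat()
E
python3 - <<'E'
from h import *
q=down(BD[2]); p=b2w(BD,[-.058-.065,.0708,.23])[0]; print(p,solve_ik(p,q))
set_gripper(0.0,20)
move_to(p,q); s=observe(); print(s['position'],s['time'],s['q'],s['opening'])
c=get_calibration('wrist'); im=snap('wrist','w1.png'); b,f=fit(im,c,BD); print(b,f)
o=outline_of('piece','wrist'); 
for k in o: print(k['confidence'],k['rect'])
overlay(im,c,b,'w1f.png')
cs=get_calibration('side'); ims=snap('side','s1.png')
for k in outline_of('piece','side'): print(k['confidence'],k['rect'])
E
```

```text
[0.42303928 0.0894823  0.23      ] [ 3.08289229e-02  1.82334968e-01  1.77636288e+00 -4.44089210e-16
  1.18289481e+00  1.45812525e+00]
[0.42327645 0.08938089 0.23006586] 3.0167 [ 3.06041153e-02  1.82505511e-01  1.77594816e+00 -4.59935487e-05
  1.18285514e+00  1.45718388e+00] 0.00035757169773006626
[0.55414482 0.03692078 0.14334422] -16.501588821411133
0.78 [244.7, 116.7, 276.4, 124.1]
0.55 [233.4, 206.5, 241.7, 224.0]
```

View pics/w1f.png

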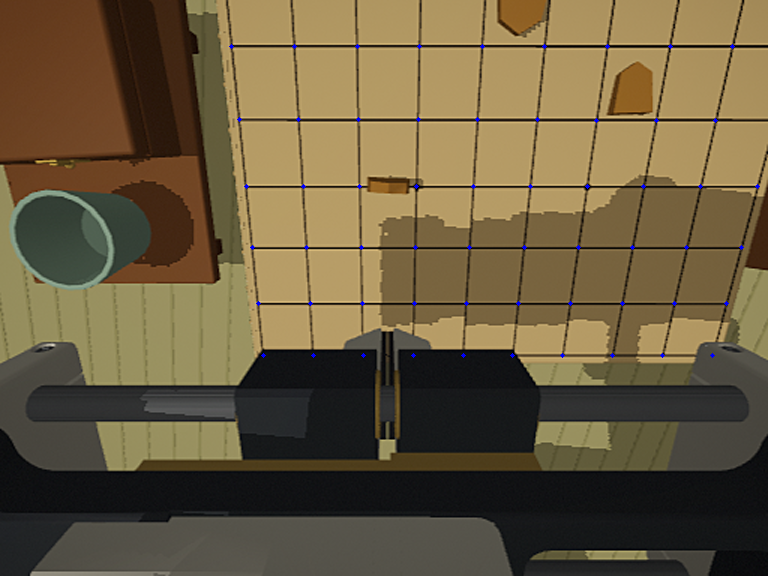

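View pics/s1.png

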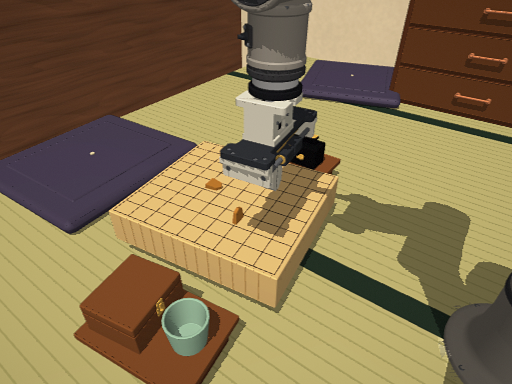

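```bash
cat >> h.py <<'E'
PV=np.array([[sx*t/2,sy,z] for t,z,sys in((9,0,(13.25,-13.25)),(9-3.5*23.7/30,23.7,(10,-10)),(5.5,30,(0,0))) for sx in(1,-1) for sy in sys])/1000
def sil(c,b,p,S=6,off=(0,0),shape=(384,512)):
    # p: board x,y,yaw of piece
    P=b2w(p,PV)+[0,0,.12]; uv=(proj(c,b2w(b,P))+.5-np.array(off))*S
    h=cv2.convexHull(uv.astype(np.float32)); m=np.zeros((shape[0]*S,shape[1]*S),np.uint8)
    cv2.fillPoly(m,[np.round(h*16).astype(np.int32)],1,shift=4); return m
E
python3 - <<'E'
from h import *
c=get_calibration('wrist'); b=np.array([.55414,.03692,.14334])
im=read_camera('wrist'); o=outline_of('piece','wrist')[0]; M=o['mask']
off=(235,108); W=(24,50)
crop=im[off[1]:off[1]+W[0],off[0]:off[0]+W[1]]; mc=M[off[1]:off[1]+W[0],off[0]:off[0]+W[1]]
hsv=cv2.cvtColor(crop,cv2.COLOR_RGB2HSV)
for r in range(6,20): print(' '.join('%3d'%v for v in crop[r,8:44,2]))
S=6; mb=cv2.resize(mc.astype(np.uint8),None,fx=S,fy=S,interpolation=cv2.INTER_NEAREST)
def cost(x):
    m=sil(c,b,x,S,off,W); return -(m&mb).sum()/max(1,(m|mb).sum())
r=min((minimize(cost,[-.058,y,a],method='Nelder-Mead',options=dict(initial_simplex=np.array([-.058,y,a])+np.array([[0,0,0],[.004,0,0],[0,.004,0],[0,0,.06]]))) for y in(.068,.0708,.074) for a in(-.05,0,.05)),key=lambda r:r.fun)
print(r.x,r.fun)
v=cv2.resize(cv2.cvtColor(crop,cv2.COLOR_RGB2BGR),None,fx=12,fy=12,interpolation=cv2.INTER_NEAREST)
for m,col in((sil(c,b,r.x,12,off,W),(0,0,255)),(cv2.resize(mc.astype(np.uint8),None,fx=12,fy=12,interpolation=cv2.INTER_NEAREST),(0,255,0))):
    cv2.drawContours(v,cv2.findContours(m,cv2.RETR_EXTERNAL,cv2.CHAIN_APPROX_NONE)[0],-1,col,1)
cv2.imwrite('pics/crop1.png',v)
E
```

```text
101 102 101 101 102 102 102 102 101 101 101 102 101 102 102 102 101 101 101 102 102 101 101 100 102 101 101 101 101 102 101 102 102 108  55  60
101 103 102 102 102 101 102 102 102 101 102 103 101 102 101 101 103 103 102 102 101 103 101 103 102 102 102 101 101 102 101 102 103 109  55  62
103 103 105 106 106 105 104 104 105 104 105 104 104 104 103 105 106 108 109 108 105 105 104 104 104 103 104 103 103 103 102 102 103 108  57  62
104 107  95  87  89 108 117 116 116 115 114 113 113 114 113 114  82  60  61  59  98 113 111 111 111 111 111 110 110 108 106 103 105 111  57  62
106  81  33   5   8  11  14  14  13   9  30  37  37  36  35  60  50  38  39  49  53  52  51  50  53  61  67  64  65  61  97 111 109 115  62  66
106  83  35   9  11  12   9   8  13  14  11   8   9  13  12   9   9  12  14  14  12  10  10  11  13  11  11  11  12   6  50  61  60  64  29  48
107  84  40  16  17  21  16  14  15  13   8  15  16  16  14  14  15  16  17  12  16  16  15  10  11  11  14  17  14  17  55  64  63  55  17  52
107  85  38  23  34  38  38  39  35  32  33  28  21  21  20  19  13  14  13  13  14  12  13 
[... 324 characters left out ...]
 33  10   4   5
  3   8  14  28  36  39  37  36  36  37  36  35  34  37  36  36  28  27  26  27  28  27  28  27  28  31  33  30  16   5   0   0   0   1   3   3
117  79  29  24  36  39  39  37  37  36  35  35  37  35  36  35  29  27  27  29  27  26  28  31  30  32  32  29  11  51 106 120  88  34   0   0
110  73  22  21  35  37  36  36  35  35  35  34  35  34  37  33  30  27  27  26  26  30  30  31  31  32  34  28  10  49  99 111 114  71   0  20
106  80  31  13  27  31  31  32  32  32  33  31  34  33  32  31  26  25  26  26  29  29  31  33  31  35  36  28   9  44  96 107 108  75  16  44
[-0.04466667  0.06       -0.03      ] 0.0<stdin>:10: RuntimeWarning: overflow encountered in scalar negative
```

View pics/crop1.png

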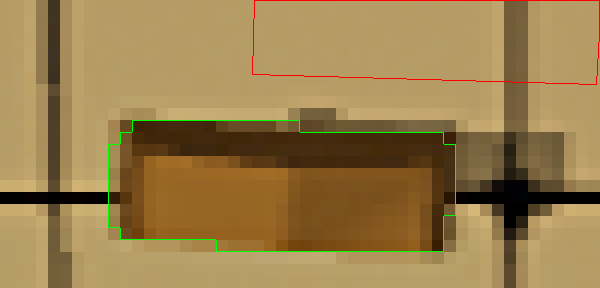

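```bash
cat >> h.py <<'E'
def fitpiece(c,b,im,M,off,W,fn,yaw0=0):
    S=8; mc=M[off[1]:off[1]+W[0],off[0]:off[0]+W[1]].astype(np.uint8)
    mb=cv2.resize(mc,None,fx=S,fy=S,interpolation=cv2.INTER_NEAREST)
    def cost(x):
        m=sil(c,b,x,S,off,W); return -float((m&mb).sum())/float((m|mb).sum())
    r=min((minimize(cost,[-.058,y,a],method='Nelder-Mead',options=dict(initial_simplex=np.array([-.058,y,a])+np.array([[0,0,0],[.004,0,0],[0,.004,0],[0,0,.06]]))) for y in(.068,.0708,.074) for a in(-.05,0,.05)),key=lambda r:r.fun)
    crop=im[off[1]:off[1]+W[0],off[0]:off[0]+W[1]]
    v=cv2.resize(cv2.cvtColor(crop,cv2.COLOR_RGB2BGR),None,fx=12,fy=12,interpolation=cv2.INTER_NEAREST)
    cv2.drawContours(v,cv2.findContours(sil(c,b,r.x,12,off,W),cv2.RETR_EXTERNAL,cv2.CHAIN_APPROX_NONE)[0],-1,(0,0,255),1)
    cv2.imwrite('pics/'+fn,v); return r.x,r.fun
E
python3 - <<'E'
from h import *
c=get_calibration('wrist')
im=read_camera('wrist'); o=outline_of('piece','wrist')
print('wrist',fitpiece(c,np.array([.55414,.03692,.14334]),im,o[0]['mask'],(235,108),(24,50),'crop2.png'))
c=get_calibration('side')
im=read_camera('side'); o=outline_of('piece','side'); b,_=fit(im,c,BD)
print('side',b,fitpiece(c,b,im,o[0]['mask'],(222,196),(36,36),'crop3.png'))
c=get_calibration('scene'); im=read_camera('scene'); o=outline_of('piece','scene'); b,_=fit(im,c,BD)
print('scene',b,[(k['confidence'],k['rect']) for k in o])
for k in o[:1]:
  r=[int(v) for v in k['rect']]; print(fitpiece(c,b,im,k['mask'],(r[0]-8,r[1]-8),(r[3]-r[1]+16,r[2]-r[0]+16),'crop4.png'))
for q in ('clock','rocker','rocker_near'):
  for cam in ('scene','side'):
    print(q,cam,[(k['confidence'],k['rect']) for k in outline_of(q,cam)])
i=im[170:300,90:210]; cv2.imwrite('pics/clk.png',cv2.resize(cv2.cvtColor(i,cv2.COLOR_RGB2BGR),None,fx=4.5,fy=4.5,interpolation=cv2.INTER_CUBIC))
a,b_=[cv2.imread('pics/'+f) for f in('crop2.png','crop3.png')]
h=max(len(a),len(b_)); f=lambda i:cv2.copyMakeBorder(i,0,h-len(i),0,0,cv2.BORDER_CONSTANT)
o=np.hstack([f(a),f(b_)]); cv2.imwrite('pics/crop23.png',cv2.resize(o,None,fx=.75,fy=.75))
E
```

```text
wrist (array([-0.05696922,  0.07072425, -0.04457222]), np.float64(-0.9123233787071062))
side [0.55513704 0.03576643 0.14354904] (array([-0.058,  0.068, -0.05 ]), np.float64(-0.0))
scene [0.55611017 0.03803023 0.14366891] [(0.47, [275.3, 147.7, 284.1, 160.2])]
(array([-0.0563745 ,  0.07059832,  0.03964491]), np.float64(-0.8417750573833206))
clock scene [(0.62, [123.7, 194.7, 164.3, 267.4]), (0.44, [167.4, 121.5, 373.2, 289.2])]
clock side [(0.94, [291.6, 134.4, 322.7, 168.2]), (0.56, [109.3, 140.2, 336.2, 307.7])]
rocker scene [(0.8, [130.9, 194.2, 152.6, 241.1])]
rocker side [(0.38, [310.1, 132.8, 318.5, 138.2])]
rocker_near scene [(0.7, [132.6, 193.0, 147.0, 242.2])]
rocker_near side [(0.56, [307.7, 134.8, 318.9, 140.3])]
```

View pics/crop23.png

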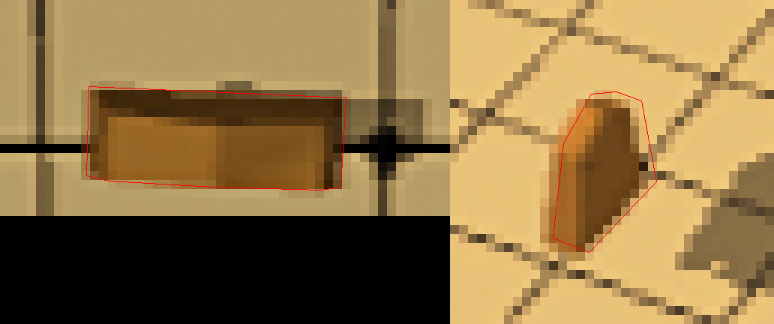

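View pics/clk.png

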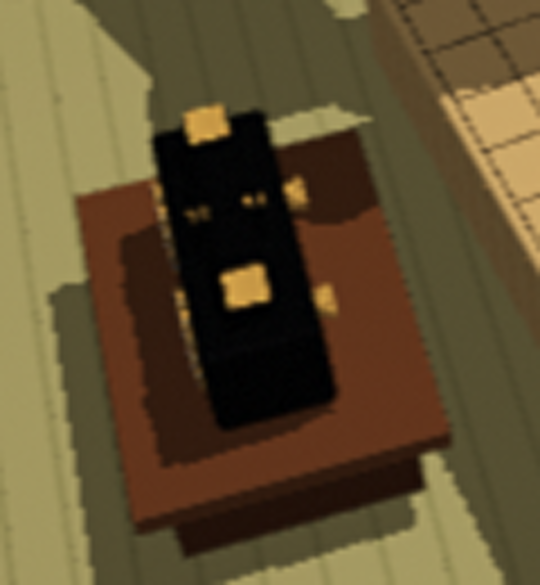

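The wrist fit puts the piece at board (-0.057, 0.0707), yaw about -0.04, which matches the expected 20 mm behind the square0 centre. I move the shut fingers in behind it and check before pushing.

Run:
```python
from h import *
B=np.array([.5549,.0370,.1435]); ya=-.04; px,py=-.057,.0707
q=down(B[2]+ya)
def P(d,z): # d: TCP offset along the piece x axis from its axis
    return b2w(B,[px+d*np.cos(ya),py+d*np.sin(ya),z])[0]
zt=.12+.0235+.014
movel(P(-.026,.20),q,feed=.15); movel(P(-.026,zt),q,feed=.08); wait(.2)
s=observe(); print(s['position'],P(-.026,zt),s['time'],s['ft_force'])
c=get_calibration('wrist'); im=snap('wrist','w2.png'); ims=snap('side','s2.png'); imc=snap('scene','c2.png')
z=lambda i,y0,y1,x0,x1,f:cv2.resize(cv2.cvtColor(i[y0:y1,x0:x1],cv2.COLOR_RGB2BGR),None,fx=f,fy=f,interpolation=cv2.INTER_CUBIC)
cv2.imwrite('pics/w2z.png',z(im,110,270,160,360,4)); cv2.imwrite('pics/s2z.png',z(ims,150,250,190,310,6))
```

```text
[0.46281161 0.09615343 0.15801211] [0.46251434 0.09613566 0.1575    ] 5.2833 [-0.34346742 -0.90785206 -0.35450436]
```

View pics/w2z.png

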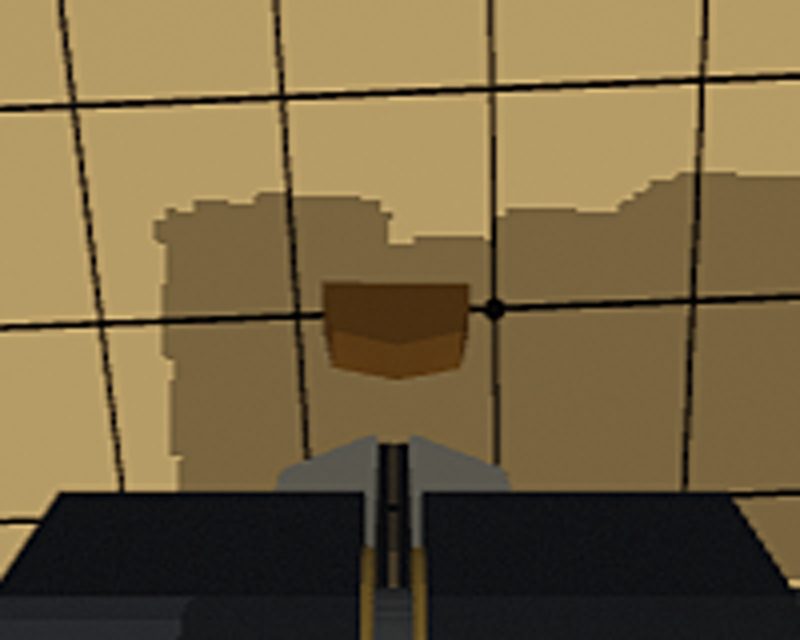

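View pics/s2z.png

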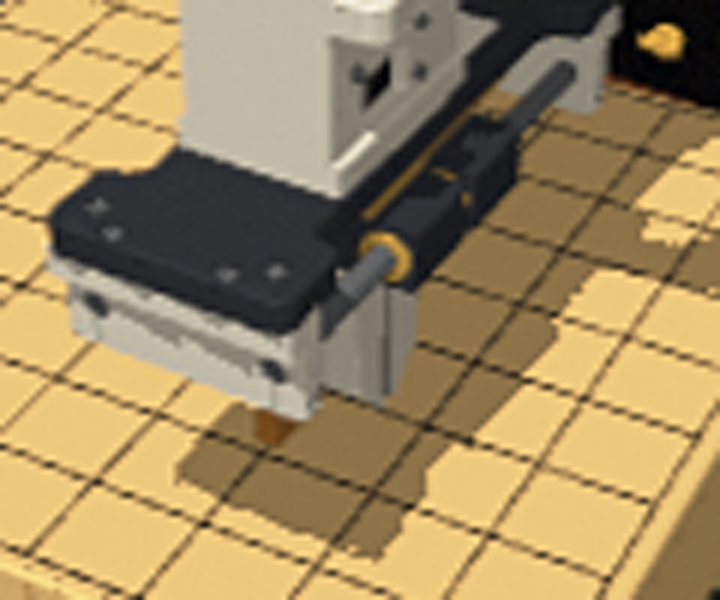

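Run:
```python
from h import *
c=get_calibration('wrist'); s=observe(); R=Rn.from_quat(s['tool_rot'])
for z in (.014,.004):
  for x in (.0,.005,.0075,.0095,.0115): print(z,x,proj(c,s['position']+R.apply([x,0,z]))[0])
```

```text
0.014 0.0 [258.8898847  232.89692651]
0.014 0.005 [258.8925058  225.96219901]
0.014 0.0075 [258.8938332  222.45028183]
0.014 0.0095 [258.89490333 219.61901318]
0.014 0.0115 [258.89598084 216.76820798]
0.004 0.0 [258.95624884 240.20637413]
0.004 0.005 [258.95962232 232.93226609]
0.004 0.0075 [258.961332   229.24573401]
0.004 0.0095 [258.96271096 226.27234813]
0.004 0.0115 [258.96409999 223.27723146]
```

The fingertip front is confirmed at 9.5 mm ahead of the TCP and lines up with the piece. Now I push.

Run:
```python
from h import *
B=np.array([.5549,.0370,.1435]); ya=-.04; px,py=-.057,.0707
q=down(B[2]+ya)
def P(d,z): return b2w(B,[px+d*np.cos(ya),py+d*np.sin(ya),z])[0]
zt=.12+.0235+.014
movel(P(-.016,zt),q,feed=.03); movel(P(.003,zt),q,feed=.018); wait(.4)
im=snap('wrist','w3.png'); s=observe(); print(s['position'],s['time'],s['ft_force'])
cv2.imwrite('pics/w3z.png',cv2.resize(cv2.cvtColor(im[80:240,160:360],cv2.COLOR_RGB2BGR),None,fx=4,fy=4,interpolation=cv2.INTER_CUBIC))
```

```text
[0.49134553 0.09914923 0.15752025] 7.575 [-0.27857905 -0.15049088 -0.238183  ]
```

View pics/w3z.png

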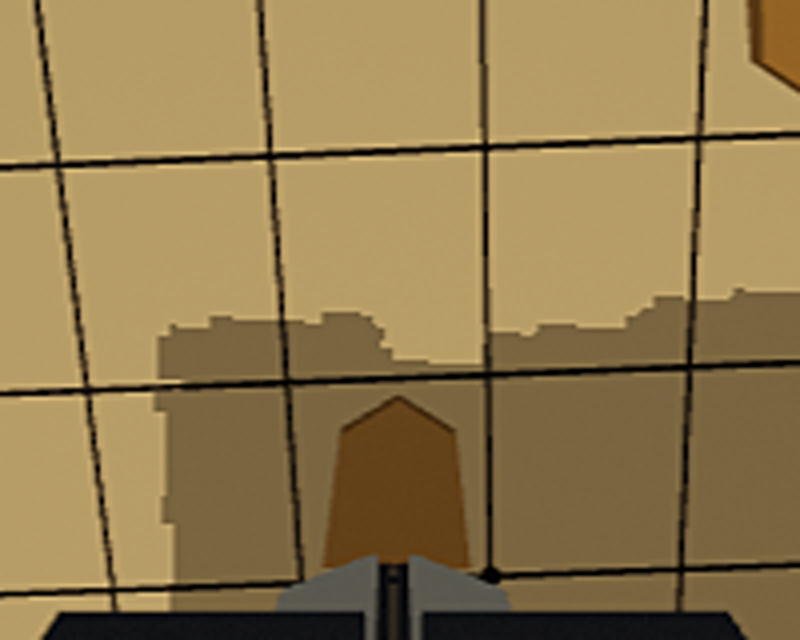

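It toppled flat inside the square, with the point at about (398,397) in the zoomed crop, short of the far line. I retract straight up, check it from above, and locate the clock.

Run:
```python
from h import *
s=observe(); p=s['position']; 
c=get_calibration('scene'); n=ray(c,[[136,197.3]],.141)[0]; f=ray(c,[[144.4,233.8]],.139)[0]; d=f-n; print('near',n,'far',f,'len',np.linalg.norm(d[:2]),'yaw',np.arctan2(d[1],d[0]))
movel([p[0]-.03,p[1],.23],feed=.2)
c=get_calibration('wrist'); im=snap('wrist','w4.png'); b,fv=fit(im,c,BD); print(b,fv)
for k in outline_of('piece','wrist')[:2]:
    print(k['confidence'],k['rect'])
    ct=max(cv2.findContours(k['mask'].astype(np.uint8),cv2.RETR_EXTERNAL,cv2.CHAIN_APPROX_NONE)[0],key=len).reshape(-1,2)
    w=ray(c,ct,.125); cc,ss=np.cos(b[2]),np.sin(b[2]); r=w[:,:2]-b[:2]; l=np.c_[cc*r[:,0]+ss*r[:,1],-ss*r[:,0]+cc*r[:,1]]-[-.0387,.0708]
    print('square0 frame',l.min(0),l.max(0), 'tip y',l[l[:,0].argmax()])
overlay(im,c,b,'w4f.png')
```

```text
near [ 0.51818404 -0.24713295  0.141     ] far [ 0.62398841 -0.24786883  0.139     ] len 0.10580692462855312 yaw -0.0069550734971435225
[0.55409376 0.03691228 0.14336008] -17.50623321533203
0.77 [250.5, 129.2, 277.3, 159.5]
square0 frame [-0.01336397 -0.0122068 ] [0.01547495 0.01176325] tip y [ 0.01547495 -0.00158211]
```

View pics/w4f.png

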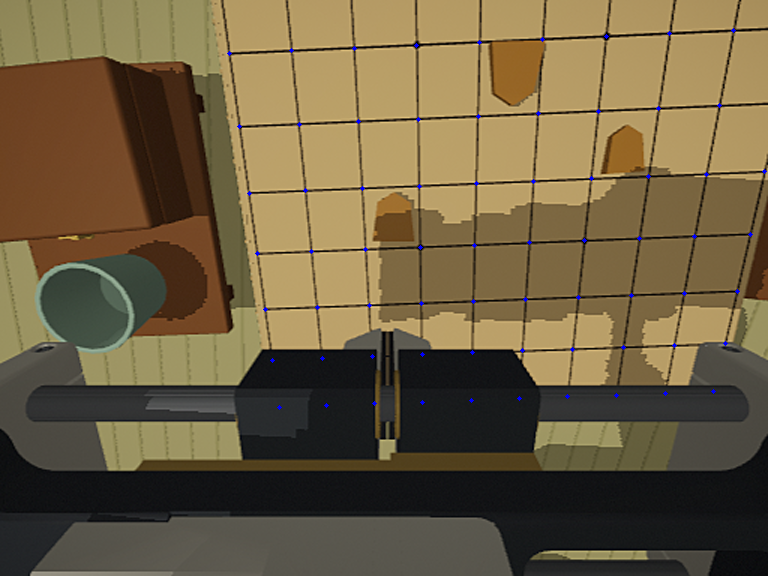

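The piece's foot is at -13.4 mm and its point at +15.5 mm in the square0 frame, both with margin. Next I look at the rocker from above.

Run:
```python
from h import *
q=down(0.0); p=[.445,-.245,.25]; print(solve_ik(p,q))
move_to(p,q); s=observe(); print(s['position'],s['time'])
c=get_calibration('wrist'); im=snap('wrist','w5.png')
o=outline_of('rocker_near','wrist'); print([(k['confidence'],k['rect']) for k in o])
r=[.518,-.247]
overlay(im,c,None,'w5f.png',[[.518,-.247,.143],[.624,-.2479,.139]])
```

```text
[-6.54245049e-01  3.03391075e-01  1.55396790e+00 -4.44089210e-16
  1.28423368e+00  9.16551278e-01]
[ 0.44523978 -0.24406047  0.24971808] 9.5167
[(0.57, [252.3, 1.1, 277.4, 131.5])]
```

View pics/w5f.png

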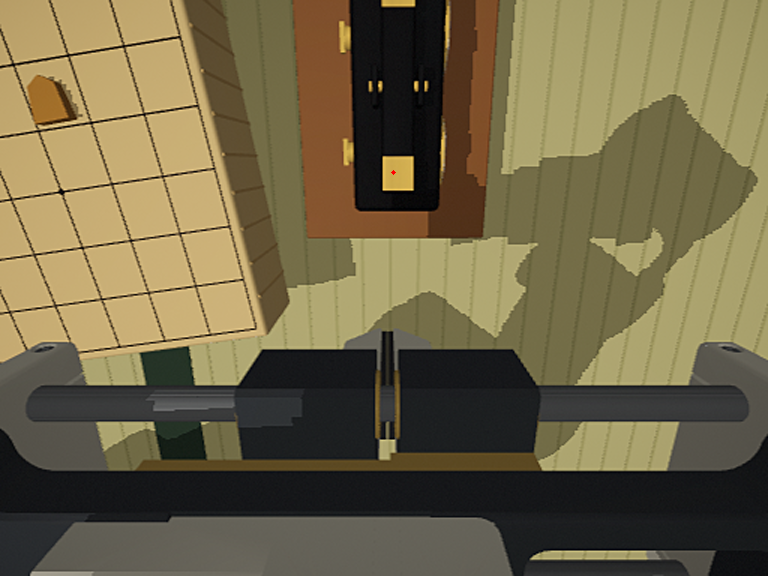

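The near plate in the wrist picture spans about (255–275, 104–127) px.

Run:
```python
from h import *
c=get_calibration('wrist'); im=cv2.cvtColor(cv2.imread('pics/w5.png'),cv2.COLOR_BGR2HSV)
m=((im[...,0]>12)&(im[...,0]<35)&(im[...,1]>80)&(im[...,2]>150)).astype(np.uint8); m[:,:248]=0; m[:,285:]=0; m[:98]=0; m[135:]=0
n,l,st,ce=cv2.connectedComponentsWithStats(m); print(st[1:],ce[1:])
i=1+st[1:,4].argmax(); u=ce[i]; x,y,w,h,_=st[i]
for z in(.139,.144): print(z,ray(c,[u],z)[0], np.diff(ray(c,[[x-.5,u[1]],[x+w-.5,u[1]]],z),axis=0), np.diff(ray(c,[[u[0],y-.5],[u[0],y+h-.5]],z),axis=0))
```

```text
[[255 104  21  23 482]] [[264.97925311 115.02282158]]
0.139 [ 0.51742683 -0.24973044  0.139     ] [[ 2.11271267e-05 -1.94904050e-02  0.00000000e+00]] [[-0.02057946 -0.0001859   0.        ]]
0.144 [ 0.5175712  -0.24959974  0.144     ] [[ 2.07128451e-05 -1.91082180e-02  0.00000000e+00]] [[-0.02017591 -0.00018225  0.        ]]
```

Run:
```python
from h import *
q=down(0.0); x,y=.5172,-.2490
movel([x,y,.20],q,feed=.15); movel([x,y,.172],q,feed=.08); wait(.2)
r=movel([x,y,.136],q,feed=.02,contact_N=9.0); s=observe(); print(r,s['position'],s['ft_force'],s['time'])
if r and s['position'][2]<.155:
    wait(.25); s=observe(); print(s['position'],s['ft_force'])
im=snap('wrist','w6.png'); snap('scene','c6.png')
```

```text
True [ 0.51695944 -0.24906249  0.14859239] [-1.34995515  0.32033624  5.9579864 ] 12.2083
[ 0.51696378 -0.2490686   0.14861654] [-2.19087436  0.05984183  6.49436501]
```

Run:
```python
from h import *
s=observe(); x,y,z=s['position']
r=movel([x,y,z-.008],feed=.02,contact_N=14); s=observe(); print(r,s['position'],s['ft_force'],s['time'])
wait(.3)
movel([x,y,.20],feed=.1); movel([.445,-.245,.25],feed=.2)
s=observe(); print(s['position'],s['ft_force'],s['time'])
c=get_calibration('wrist'); im=snap('wrist','w7.png'); ic=snap('scene','c7.png'); si=snap('side','s7.png')
cc=cv2.resize(cv2.cvtColor(ic[170:300,90:210],cv2.COLOR_RGB2BGR),None,fx=3.5,fy=3.5,interpolation=cv2.INTER_CUBIC)
w=cv2.resize(cv2.cvtColor(im[0:150,180:300],cv2.COLOR_RGB2BGR),(364,455),interpolation=cv2.INTER_CUBIC); cv2.imwrite('pics/e7.png',np.hstack([cc,w]))
h=cv2.cvtColor(im,cv2.COLOR_RGB2HSV)
m=((h[...,0]>12)&(h[...,0]<35)&(h[...,1]>80)&(h[...,2]>150)).astype(np.uint8); m[:,:248]=0; m[:,285:]=0; m[:98]=0; m[135:]=0
n,l,st,ce=cv2.connectedComponentsWithStats(m); print(st[1:],ce[1:])
```

```text
True [ 0.51699324 -0.24913759  0.1484183 ] [-2.81400577  2.03061436  9.78246327] 12.8
[ 0.44522072 -0.24505739  0.2495209 ] [ 0.93623509 -0.4470593  -0.75314613] 14.3667
[[254 105  20  22 437]] [[263.52173913 115.51716247]]
```

View pics/e7.png

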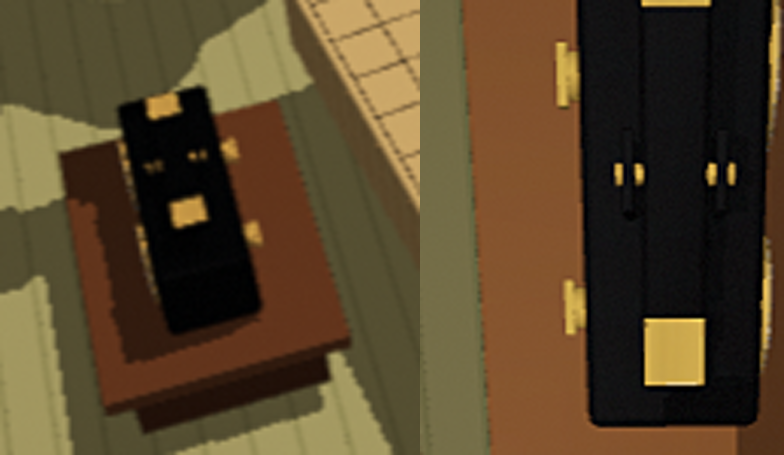

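View pics/c7.png

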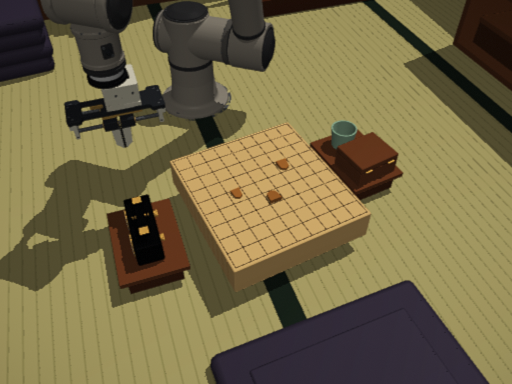

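The stop felt rigid, with only 0.2 mm more travel for about 4 N more. I check the tilt numerically in the scene camera, before against after.

Run:
```python
from h import *
c=get_calibration('scene')
for f in('scene0.png','c7.png'):
    h=cv2.cvtColor(cv2.imread('pics/'+f),cv2.COLOR_BGR2HSV)
    m=((h[...,0]>10)&(h[...,0]<35)&(h[...,1]>80)&(h[...,2]>150)).astype(np.uint8); m[:,:126]=0; m[:,152:]=0; m[:188]=0; m[245:]=0
    n,l,st,ce=cv2.connectedComponentsWithStats(m); print(f,[(tuple(st[i]),ce[i].round(1)) for i in range(1,n) if st[i,4]>15])
for t in(0,.2): 
    a=.1-t; print(t,[proj(c,[.5675+s*(.05*np.cos(a)+.004*np.sin(a)*s*-1*-1 if 0 else .05),-.2485,.135+.004-s*.05*np.sin(a)])[0].round(1) for s in(-1,1)])
o=get_calibration('side'); ob=outline_of('piece','scene'); print([(k['confidence'],k['rect']) for k in ob][:2])
i0=cv2.imread('pics/scene0.png'); i1=cv2.imread('pics/c7.png')
d=cv2.absdiff(i0,i1).max(2)
for n,(x0,y0,x1,y1) in dict(pawn=(228,184,246,202),king=(262,186,286,206),cupbox=(325,118,402,184)).items(): print(n,(d[y0:y1,x0:x1]>30).sum(),d[y0:y1,x0:x1].max())
```

```text
scene0.png [((np.int32(145), np.int32(188), np.int32(7), np.int32(13), np.int32(45)), array([149.2, 191.8])), ((np.int32(140), np.int32(230), np.int32(10), np.int32(8), np.int32(61)), array([144.4, 233.6]))]
c7.png [((np.int32(142), np.int32(188), np.int32(10), np.int32(13), np.int32(61)), array([147.9, 192. ])), ((np.int32(132), np.int32(197), np.int32(9), np.int32(7), np.int32(47)), array([136. , 199.8])), ((np.int32(139), np.int32(227), np.int32(10), np.int32(8), np.int32(57)), array([143.5, 230.1]))]
0 [array([135.1, 196.3]), array([143.9, 233.1])]
0.2 [array([135.9, 199.4]), array([143.1, 230. ])]
[(0.44, [279.9, 156.9, 286.9, 169.4])]
pawn 0 5
king 0 5
cupbox 0 5
```

The rocker shows the full swing: the far plate moved 3.5 px against 3.1 predicted, and the near plate dropped. The king, pawn, cup and box pixels are unchanged. I hand in.

Run:
```python
from h import *
print(observe()['time']); hand_in()
```

```text
14.5667
the job is handed in; nothing more can be done
```

The standing piece is toppled flat in its square, the clock's rocker is down, and I handed the job in at about 14.6 s of the 43 s allowed. `hand_in()` gives no verdict, so what follows is from my own checks.

- **Piece:** it stood in square0. I pushed it over with the shut fingertips about 23.5 mm above the board. The wrist picture afterwards shows it flat with its point to the far side. In the square0 frame its foot is at about -13 mm, its point at about +15.5 mm, and its sides within about ±12 mm, all inside the limits.
- **Rocker:** I pressed the near finger plate until it met a rigid stop, where about 4 N more moved it only 0.2 mm. After I let go, the scene camera still showed the full swing: the far plate had moved 3.5 px against 3.1 px predicted.
- **Other things:** the king, pawn, piece box and teacup look the same in the scene pictures from before and after. At hand-in the arm was clear of everything.

Three measurements disagreed or failed:
- The side camera's fit of the standing piece failed.
- The scene camera gave the piece's turn as +0.04 rad against -0.045 from the closer wrist view; I used -0.04.
- The cameras put the rocker's finger plate about 2.6 mm apart in y, so I pressed between the two.

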